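Roll a shaft blank into a V-rest and swing the hold-down over it

TASK

Roll the aluminium shaft blank along the bench and up the ramps by pushing its side with the fingers, until it drops into the V-groove of the steel V-rest and lies in it roughly centred along the groove. Then push the hold-down arm so that it swings fully round over the shaft. Do not pick the shaft up, and leave the other things on the bench where they are.

Things in the scene. Friction and masses are not known exactly. Their poses are not given: they have to be found in the camera images.
- shaft: Smooth round aluminium shaft blank, 36 mm in diameter, 150 mm long, 0.3 to 0.55 kg, loose on the bench ahead of the ramps. Origin at its middle on its axis (18 mm above the bench at the start). Own y runs along it; x and z turn as it rolls. Own z points up at the start, to a black keyseat (6 x 50 mm) in its surface. It must roll, not skid: the keyseat must come underneath on the way.
- v_rest: Steel V-rest fixed to the bench, 160 mm along the groove. Origin at bench height under the groove's bottom, midway along it; own x level, square to the groove, the way the shaft rolls in; y along the groove; z up. It has two ramped V rails, 34 mm wide, centred at y = -50 and +50 mm, and behind them a bar 34 mm high from x = 37 to 60 mm. A 3 mm plate joins the rails from x = -12 mm on.
- v_seat (a point): Where the shaft's middle lies when seated: V-rest x = 0, y = 0, height 26.5 mm; axes as the V-rest. Side view of each rail, from front to back: a ramp from 1 mm height at x = -85 mm to 16 mm at x = -22 mm, level to x = -15.5 mm, down at 40 degrees to the groove's bottom at x = 0, height 3 mm, up at 40 degrees to 34 mm at x = 37 mm. Push level with its axis: pressed from above it wedges.
- pivot (a point): Point on the vertical axis of the hold-down arm: in the V-rest's frame x = 50, y = -58 mm, height 54 mm (middle of the arm's thickness).
- hold_down_peg (a point): Upright steel peg on the hold-down arm; this point is 79 mm above the bench. Peg 13 mm in diameter, 55 mm from the pivot, from the arm's top (height 59 mm) to 95 mm. The arm is a flat bar 18 mm wide, its end 75 mm from the pivot, between 49 and 59 mm height: 4 mm clear over the seated shaft, too low for a shaft to roll in or out under it.
- hold_down (a joint): Angle of the hold-down arm, rad. At 0 the arm points along the V-rest's -y axis, off the end of the rest (open). It turns clockwise seen from above; at 1.571, its stop, it points along the V-rest's -x axis, over the shaft (closed). Stiff hinge that stays where it is left; about 1 N at the peg turns it.
- bolt: Bystander: steel hex bolt standing on its head, 26 mm across and 60 mm high, beside the ramps on the side of the hold-down. Origin under its middle.
- nut: Bystander: steel hex nut, 34 mm across, 16 mm high, near the bolt. Origin under its middle.
- bearing: Bystander: ball bearing lying flat, 40 mm in diameter, 14 mm high, beside the V-rest on the side away from the hold-down. Origin under its middle.
- pin: Bystander: turned steel pin standing on end, 22 mm in diameter, 100 mm high, to the far right. Origin under its middle.
- tape_meas: Bystander: tape measure, 58 x 74 x 35 mm, at the near right. Origin under its middle.

How it is judged:
On the way, in this order (a step that is already met when the one before it is completed fails the run):
1. the shaft has rolled over so far that its keyseat has come underneath (angle between shaft's own z axis and vertical above 1.9 rad), for 0.05 s.
2. the shaft lies in the V-groove (x of shaft in the frame of v_rest between -0.005 and 0.005 m and y of shaft in the frame of v_rest between -0.04 and 0.04 m and height (world z) of shaft below 0.03 m and angle between the y axis of shaft and the y axis of v_rest, either way round below 0.06 rad), for 0.2 s.
3. the hold-down arm is swung over the shaft (value of joint hold_down above 1.4 rad), for 0.2 s.
At the end, for the whole second after the job is handed in: The shaft lies at rest in the V-groove on both rails (axis within 5 mm of the groove's middle line and 0.06 rad of its direction, less than 30 mm above the bench), its middle within 40 mm of the groove's middle, and the hold-down arm is swung over it to at least 1.40 rad of its 1.571 rad (all of step 2 and value of joint hold_down above 1.4 rad and linear speed of shaft below 0.02 m/s); the robot touches nothing.
It fails at once if the shaft is lifted: its axis comes more than 45 mm above the bench (34 mm is the most that rolling needs) (height (world z) of shaft above 0.045 m).
It fails at once if a bystander is displaced by more than 20 mm (distance of any of bolt, nut, bearing, pin, tape_meas from where it was at the start of the episode above 0.02 m).
It also fails if it takes over 58 s, if anything falls off the work surface, if the arm or the gripper's body presses on something with over 40 N, if the wrist force passes 120 N, or if a joint passes its speed limit or range.

ROBOT

A 6-joint arm with a two-finger parallel gripper is mounted at the origin on a cart in front of the work surface, level with it; the furniture and walls round the work are solid. World frame = base frame: x ahead of the robot, y to its left, z up, the work surface at z = 0. Lengths are in m, angles in rad, forces in N, time in s.
With the tool pointing down it reaches from about 0.3 to 0.775 m from the base axis. Payload 14.6 kg.
Tool frame: the origin (TCP) lies on the centre line of the jaws, within the pads' length; the fingertips stand 19 mm ahead of it and the grasp point (between the pads) is the TCP; y points along the fingers, x is the direction in which the jaws open and shut, and the axes are right-handed (so a half turn about y gives the same grasp; the last joint's range is limited). The gripper opens to 94 mm and grips with 3 to 60 N. Pads are 16 mm wide; open, the fingers measure 119 mm over their backs; the gripper's body (75 mm by 177 mm) begins 78 mm behind the grasp point.
Start: joints at [-1.237, 0.3, 1.521, -0, 1.321, -0.067], TCP at [0.215, -0.506, 0.224] pointing down, gripper open.
Joint ranges: [-3.03, 3.03], [-0.79, 2.21], [0.23, 2.52], [-1.04, 4.18], [0, 3.07], [-2.55, 2.55]. Speed limits (rad/s): [2.22, 2.22, 2.57, 3.14, 3.14, 3.14].

INTERFACE

Orientations are given as [roll, pitch, yaw] about the fixed x, y, z axes, in that order (R = Rz(yaw) Ry(pitch) Rx(roll)).
In Python, from station import ctrl, optics gives the robot as it stands.
- The arm moves only by the tool jog_arm, never from a script. Its argument "targets" is a list of rows, each a list of 3 entries, a list of its own where there are three numbers: the finger opening in cm, from 0 to 9.4, then the shift along the tool's x, y, z in cm, then the turn about the tool's y in rad. A call has 1 to 10 rows; each row is the pose to reach, as a shift and turn from the pose commanded when the call began, along the tool's axes at that moment; what a row does not reach only later rows make up. A row lasts 1/10 s, in which the tool goes at most 50 mm and 8.59 degrees, less where a joint would pass 70% of its speed; a pose out of reach is approached as far as the arm can. A call with a gripper value outside its range is refused whole. The fingers move at their own pace and stop on an object; "grip_force" is the grip in N (left out, the last holds). Time passes only in rows, so rows that repeat a pose let the fingers close. It gives the time, the measured TCP pose, the force and the opening at its end, in the units of the state.
- ctrl.get_obs(): the state, without advancing time (a new reading comes with each control period).
- optics.camera(name): name is "scene" or "top"; returns a dict with "img" (420x560x3 uint8, red, green, blue), "range_z" (420x560 float32, m along the optical axis (not along the pixel's ray), 0 where there is no reading), "camera_matrix" (3x3 intrinsics, pixels), "k1" (the pictures are not rectified: a ray, as slopes to the right and down, at radius r is drawn at 1 + k1 r^2 times it, then the intrinsics apply), "world_to_cam" (4x4, takes a point from world to camera coordinates). Camera axes: x right, y up, looking along -z (the intrinsics and any distortion apply to the point x, -y, -z); pixel columns grow to the right and rows downward; lengths in m; the calibration is good to about 2 mm. A picture is of the moment at which its call begins.
- ctrl.hand_in(): hands the job in, once; it reports no verdict.
The state is a dict: "time_s": time; "qpos": joint angles; "joint_vel": joint speeds; "tau": joint torques, N m; "ee_pos": TCP position; "eef_rot": TCP orientation; "force": force on the tool from outside, world axes, zero at the start; "moment": the same for the moment, N m; "grip_width": finger opening in m.
Only numpy, scipy, OpenCV 4.12 (cv2) and the standard library are available. Lean on these libraries where they do the work, as an engineer would, in place of code of your own. Each camera call takes 0.05 s, during which the arm holds its last target. There are 200 camera calls.

## Working session

There is one attempt and no reset: what is moved stays moved. The work goes in short steps, Python scripts to look and compute and a tool call to move; the robot and the scene stay as the last step left them, time stands still between calls to the robot, and variables do not carry over. Pictures are saved under pics/ and viewed, about 8 in all and at most 12, crops included, and the job is handed in when it is done.

Besides the shell and the picture viewer there is one more tool, called by a JSON object that holds its "api" and its "payload". jog_arm: Moves the arm, as the interface text tells. Its arguments: {"type":"object","properties":{"targets":{"type":"array","items":{"type":"array"}},"grip_force":{"type":"number"}},"required":["targets"]}

```bash
mkdir -p pics; ls; cat > h.py <<'E'
import numpy as np, cv2, sys
sys.path.insert(0,'.')
from station import ctrl, optics
def shot(n,f):
    c=optics.camera(n); cv2.imwrite('pics/'+f+'.png',cv2.cvtColor(c['img'],cv2.COLOR_RGB2BGR)); np.savez('pics/'+f+'.npz',**c); return c
def ray(c,u,v):
    K=c['camera_matrix']; d=np.array([(u-K[0,2])/K[0,0],(v-K[1,2])/K[1,1]]); k=float(c['k1']); s=d.copy()
    for _ in range(20): s=d/(1+k*(s@s))
    return s
def toworld(c,u,v,z=None):
    """z: plane height, else use depth"""
    s=ray(c,u,v); T=np.linalg.inv(c['world_to_cam']); dc=np.array([s[0],-s[1],-1.])
    o=T[:3,3]; d=T[:3,:3]@dc
    t=(z-o[2])/d[2] if z is not None else c['range_z'][int(round(v)),int(round(u))]
    return o+t*d
def load(f): return dict(np.load('pics/'+f+'.npz'))
E
python3 - <<'E'
from h import *
o=ctrl.get_obs(); print(o)
for n in('scene','top'):
    c=shot(n,n+'0'); print(np.linalg.inv(c['world_to_cam']).round(3))
E
```

```text
pics
{'time_s': 0.0, 'qpos': array([-1.23658904e+00,  3.00460334e-01,  1.52159817e+00, -7.82626067e-06,
        1.32071090e+00, -6.66335816e-02]), 'joint_vel': array([ 2.88818475e-03,  9.16846877e-05,  2.44046576e-04, -1.33825735e-03,
       -7.77540416e-04, -5.64863859e-04]), 'tau': array([ 6.69835972e-04, -5.31808412e+01, -3.52730656e+01,  7.08561670e-02,
        2.44786829e-02, -1.12387474e-04]), 'ee_pos': array([ 0.21450202, -0.50617478,  0.223885  ]), 'eef_rot': array([-1.57072554e+00,  1.17463653e-03, -1.16995348e+00]), 'force': array([0.47586718, 0.45209973, 0.85283425]), 'moment': array([-0.01773124, -0.02315328, -0.01821909]), 'grip_width': 0.09397092850070532}
[[-0.542  0.304 -0.784 -0.292]
 [-0.84  -0.225  0.494  0.471]
 [-0.027  0.926  0.377  0.498]
 [ 0.     0.     0.     1.   ]]
[[-0.009  0.989 -0.15   0.355]
 [-1.    -0.011 -0.014 -0.049]
 [-0.015  0.15   0.989  1.322]
 [ 0.     0.     0.     1.   ]]
```

View pics/top0.png

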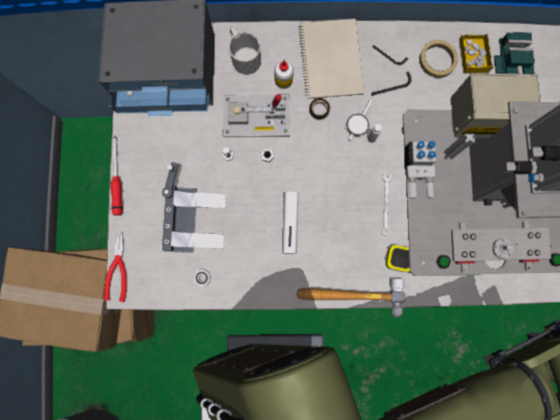

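View pics/scene0.png

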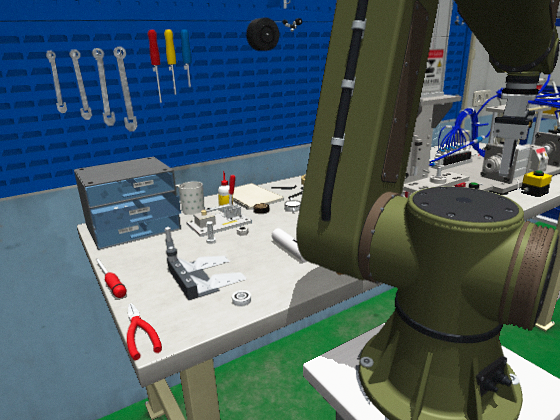

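The top view shows the shaft at (291,222), the V-rest at about (190,220) with its ramps facing right, and the hold-down pivot and arm at the top left (170,180). The bolt is at (227,153), the nut at (267,156) and the bearing at (202,278). I'll enlarge it next.

```bash
python3 - <<'E'
import cv2
i=cv2.imread('pics/top0.png')[140:300,150:310]
cv2.imwrite('pics/crop0.png',cv2.resize(i,(592,592),interpolation=cv2.INTER_CUBIC))
E
```

```text
(no output)
```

View pics/crop0.png

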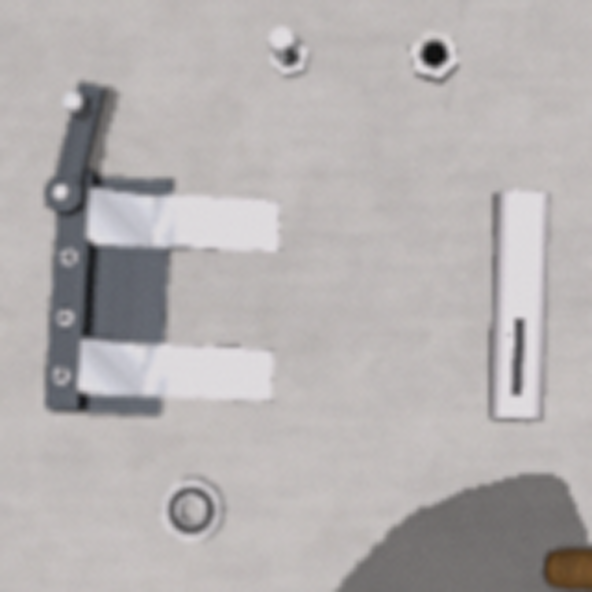

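```bash
python3 - <<'E'
from h import *
from scipy.optimize import least_squares
c=load('top0')
px=lambda p:((p[0]+.5)/3.7-.5+150,(p[1]+.5)/3.7-.5+140)
P=[(-85,-67,1),(-85,-33,1),(-85,33,1),(-85,67,1),(37,-67,34),(37,-33,34),(37,33,34),(37,67,34),(60,80,34)]
Q=[(279,201),(279,250),(273,351),(273,400),(88,196),(85,246),(80,343),(79,396),(46,408)]
W=np.array([toworld(c,*px(q),z=p[2]/1000)[:2] for p,q in zip(P,Q)])
Pm=np.array(P)[:,:2]/1000
def tf(q,A): a=q[2]; R=np.array([[np.cos(a),-np.sin(a)],[np.sin(a),np.cos(a)]]); return A@R.T+q[:2]
s=least_squares(lambda q:(tf(q,Pm)-W).ravel(),[.4,.3,1.57]); q=s.x
print('vrest',q.round(4),'res mm',(s.fun.reshape(-1,2)*1000).round(1).tolist())
f=lambda p,z: toworld(c,*px(p),z=z)
e=[f((522,191),.018),f((518,419),.018)]
for a in e: print('shaft end',a.round(4))
m=(e[0]+e[1])/2; d=e[0]-e[1]; print('mid',m.round(4),'len',np.linalg.norm(d),'axis yaw',np.arctan2(d[1],d[0]))
L=[f((494,305),.018),f((547,305),.018)]; print('sides',[l.round(4) for l in L])
inv=lambda w:(np.array(w)[:2]-q[:2])@np.array([[np.cos(q[2]),-np.sin(q[2])],[np.sin(q[2]),np.cos(q[2])]])
print('shaft mid in V',inv(m).round(4),'ang',np.arctan2(*(inv(e[0])-inv(e[1]))))
print('peg top',f((72,101),.095).round(4),inv(f((72,101),.095)).round(4))
for n,p in dict(boltbase=(292,57),boltTop=(282,40),nut=(434,54),bearing=(193,510)).items(): print(n,f(p,.06 if n=='boltTop' else .01).round(3))
print('pivot w',tf(q,np.array([[.05,-.058]])), f((61,193),.062))
print(c['range_z'][int(px((520,250))[1]),int(px((520,250))[0])],toworld(c,*px((520,250))))
E
```

```text
vrest [0.5127 0.1897 1.5492] res mm [[-0.5, 0.8], [-1.2, 1.8], [0.7, -0.5], [-0.7, 0.4], [2.8, -0.2], [2.1, -0.8], [0.1, -1.5], [0.7, -0.8], [-4.1, 0.8]]
shaft end [ 0.5802 -0.0608  0.018 ]
shaft end [ 0.4296 -0.0563  0.018 ]
mid [ 0.5049 -0.0586  0.018 ] len 0.15070969872753537 axis yaw -0.02972810446472167
sides [array([ 0.5045, -0.0415,  0.018 ]), array([ 0.5041, -0.0762,  0.018 ])]
shaft mid in V [-0.2483  0.0024] ang -3.133477752273411
peg top [0.6284 0.2241 0.095 ] [ 0.0369 -0.1149]
boltbase [0.675 0.093 0.01 ]
boltTop [0.675 0.094 0.06 ]
nut [ 0.676 -0.003  0.01 ]
bearing [0.372 0.157 0.01 ]
pivot w [[0.57177975 0.23841155]] [0.57503057 0.23719087 0.062     ]
1.2941418 [ 0.53758192 -0.05879426  0.04050664]
```

```bash
cat >> h.py <<'E'
VP=np.array([.513,.190]); VA=1.549
def v2w(x,y): c,s=np.cos(VA),np.sin(VA); return VP+np.array([c*x-s*y,s*x+c*y])
def w2v(w): c,s=np.cos(VA),np.sin(VA); d=np.array(w)[:2]-VP; return np.array([c*d[0]+s*d[1],-s*d[0]+c*d[1]])
def rel(pos):
    from scipy.spatial.transform import Rotation as R
    o=ctrl.get_obs(); return (R.from_euler('xyz',o['eef_rot']).as_matrix().T@(np.array(pos)-o['ee_pos'])*100).round(2), o
E
python3 - <<'E'
from h import *
print(rel([.506,-.105,.12])[0], -(VA-np.pi/2)+ctrl.get_obs()['eef_rot'][2])
E
```

```text
[-25.56  10.42  42.49] -1.148254625147847
```

{"api": "jog_arm", "payload": {"targets": [[9.4,[-2.6,0,4.2],-0.11],[9.4,[-5.1,0,8.5],-0.23],[9.4,[-7.7,1,12.7],-0.34],[9.4,[-10.2,2,17.0],-0.46],[9.4,[-12.8,3,21.2],-0.57],[9.4,[-15.3,5,25.5],-0.69],[9.4,[-17.9,7,29.7],-0.8],[9.4,[-20.4,9,34.0],-0.92],[9.4,[-23,10,38.2],-1.03],[9.4,[-25.6,10.4,42.5],-1.148]]}}

```text
time_s: 1.1
ee_pos: [0.499, -0.113, 0.1205]
eef_rot: [-1.57, 0.002, -0.018]
force: [0.0, -0.7, -0.4]
grip_width: 0.0939
```

{"api": "jog_arm", "payload": {"targets": [[9.4,[0,0,0],0],[9.4,[0,0,0],0],[9.4,[0,0,0],0]]}}

```text
time_s: 1.4
ee_pos: [0.4983, -0.1157, 0.1218]
eef_rot: [-1.571, 0.0, -0.024]
force: [0.1, -0.7, -0.6]
grip_width: 0.0939
```

```bash
python3 - <<'E'
from h import *
r,o=rel([.506,-.105,.030]); print(r,o['ee_pos'],o['eef_rot'],o['time_s'],o['force'])
E
```

```text
[0.75 9.18 1.09] [ 0.49827781 -0.11570414  0.12183098] [-1.57083804e+00  2.45810045e-04 -2.36487659e-02] 1.4 [ 0.14409398 -0.70319101 -0.64306978]
```

{"api": "jog_arm", "payload": {"targets": [[9.4,[0.75,2.5,0.3],0],[9.4,[0.75,5.5,0.5],0],[9.4,[0.75,8,0.8],0],[9.4,[0.75,9.2,1.0],0],[9.4,[0.75,9.2,1.0],0],[9.4,[0.75,9.2,1.0],0]]}}

```text
time_s: 2.0
ee_pos: [0.5068, -0.1058, 0.0309]
eef_rot: [-1.571, -0.001, -0.023]
force: [0.3, -0.3, 0.4]
grip_width: 0.0941
```

```bash
python3 - <<'E'
from h import *
o=ctrl.get_obs(); print(o['ee_pos'],w2v(o['ee_pos']),o['time_s'],o['force'])
c=shot('top','top1'); i=cv2.imread('pics/top1.png')[140:300,150:350]
cv2.imwrite('pics/crop1.png',cv2.resize(i,None,fx=3.7,fy=3.7,interpolation=cv2.INTER_CUBIC))
E
```

```text
[ 0.50679098 -0.10583682  0.03086487] [-2.95901875e-01 -2.40103120e-04] 2.0 [ 0.28758346 -0.34235347  0.42500708]
```

View pics/crop1.png

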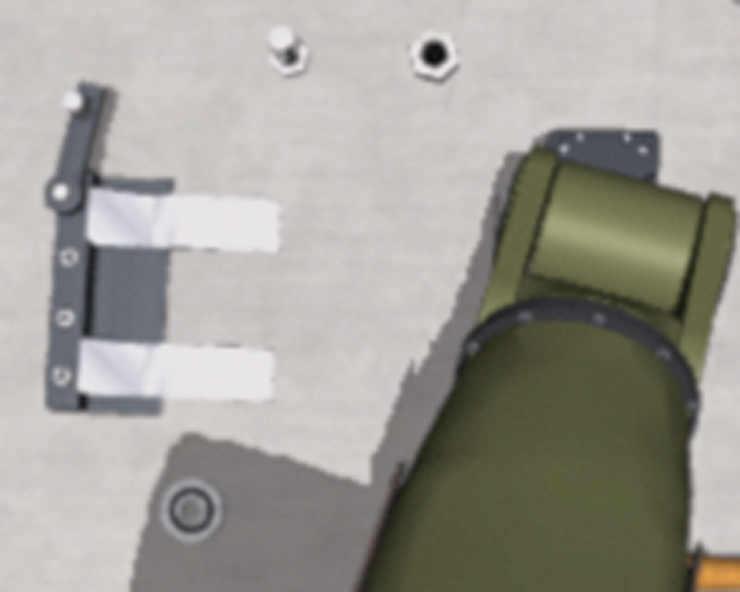

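The arm hides the shaft, but the fingers are 22 mm behind it and parallel to it. I'll push slowly.

{"api": "jog_arm", "payload": {"targets": [[9.4,[0,0,0.6],0],[9.4,[0,0,1.2],0],[9.4,[0,0,1.6],0],[9.4,[0,0,1.9],0],[9.4,[0,0,2.2],0],[9.4,[0,0,2.5],0],[9.4,[0,0,2.8],0],[9.4,[0,0,3.2],0],[9.4,[0,0,3.6],0],[9.4,[0,0,4.0],0]]}}

```text
time_s: 3.05
ee_pos: [0.5073, -0.0648, 0.0298]
eef_rot: [-1.571, 0.0, -0.022]
force: [-0.2, -0.5, 0.4]
grip_width: 0.0941
```

{"api": "jog_arm", "payload": {"targets": [[9.4,[0,0,0.4],0],[9.4,[0,0,0.8],0],[9.4,[0,0,1.2],0],[9.4,[0,0,1.6],0],[9.4,[0,0,2.0],0],[9.4,[0,0,2.4],0],[9.4,[0,0,2.8],0],[9.4,[0,0,3.2],0],[9.4,[0,0,3.6],0],[9.4,[0,0,4.0],0]]}}

```text
time_s: 4.05
ee_pos: [0.5082, -0.0248, 0.0298]
eef_rot: [-1.571, 0.0, -0.022]
force: [0.7, -0.6, 0.7]
grip_width: 0.094
```

```bash
python3 - <<'E'
from h import *
o=ctrl.get_obs(); print(o['ee_pos'],w2v(o['ee_pos']),o['time_s'],o['force'])
c=shot('scene','sc1'); i=cv2.imread('pics/sc1.png')[180:330,120:370]
cv2.imwrite('pics/scrop1.png',cv2.resize(i,None,fx=3.2,fy=3.2,interpolation=cv2.INTER_CUBIC))
E
```

```text
[ 0.50818951 -0.02483438  0.02980641] [-2.14888193e-01  1.27120829e-04] 4.05 [ 0.6672281  -0.57695455  0.71927757]
```

View pics/scrop1.png

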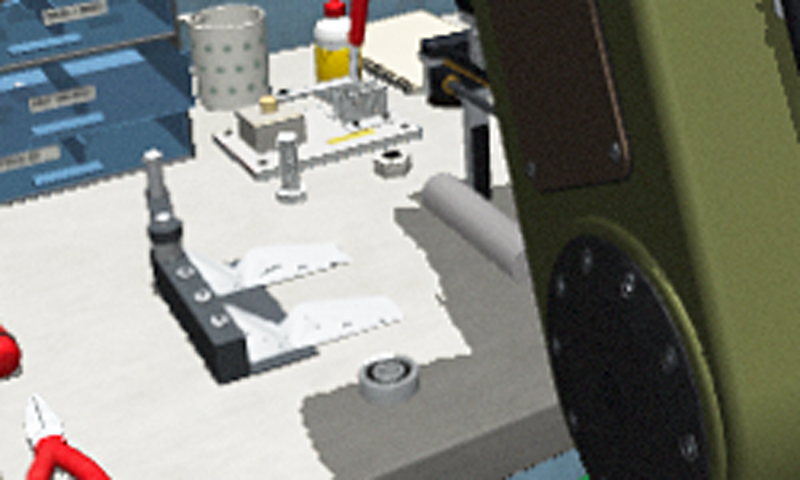

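The shaft shows at crop (430–525, 180–270), just ahead of the finger. I'll read its position from the depth image.

```bash
cat >> h.py <<'E'
def cloud(c):
    out=[]
    h,w=c['range_z'].shape; K=c['camera_matrix']
    vv,uu=np.mgrid[0:h,0:w]; p=np.stack([uu,vv],-1).reshape(-1,1,2).astype(float)
    s=cv2.undistortPoints(p,K,np.array([float(c['k1']),0,0,0])).reshape(-1,2)
    z=c['range_z'].ravel().astype(float); T=np.linalg.inv(c['world_to_cam'])
    P=np.c_[s[:,0]*z,-s[:,1]*z,-z]@T[:3,:3].T+T[:3,3]; P[z<=0]=np.nan; return P
def shaft(c,fing):
    """shaft top points ahead of finger V-x fing, by height"""
    P=cloud(c); V=np.array([w2v(p) for p in P[:,:2]]) 
    m=(V[:,0]>fing)&(V[:,0]<fing+.07)&(abs(V[:,1])<.1)&(P[:,2]>.022)&(P[:,2]<.06)
    return V[m],P[m,2]
E
python3 - <<'E'
from h import *
c=load('sc1'); V,z=shaft(c,-.206)
print(len(z)); k=z>z.max()-.008
for a,b in ((-.1,-.07),(-.07,-.04),(-.04,-.01),(-.01,.02),(.02,.06)):
    m=(V[:,1]>a)&(V[:,1]<b)
    if m.sum()>3: print(a,m.sum(),'x range',V[m,0].min().round(4),V[m,0].max().round(4),'xtop',V[m,0][z[m]>z[m].max()-.003].mean().round(4),z[m].max().round(4))
print('y min',np.sort(V[:,1])[:5])
E
```

```text
419
-0.1 5 x range -0.1944 -0.1695 xtop -0.188 0.0347
-0.07 103 x range -0.2057 -0.1672 xtop -0.2033 0.0598
-0.04 71 x range -0.198 -0.1663 xtop -0.1835 0.0371
-0.01 78 x range -0.1963 -0.166 xtop -0.1828 0.0365
0.02 112 x range -0.1972 -0.1653 xtop -0.1832 0.0377
y min [-0.07291991 -0.07126211 -0.07101045 -0.07001176 -0.07000151]
```

{"api": "jog_arm", "payload": {"targets": [[9.4,[0,0,0.4],0],[9.4,[0,0,0.9],0],[9.4,[0,0,1.4],0],[9.4,[0,0,1.9],0],[9.4,[0,0,2.4],0],[9.4,[0,0,2.9],0],[9.4,[0,0,3.4],0],[9.4,[0,0,3.9],0],[9.4,[0,0,4.4],0],[9.4,[0,0,4.9],0]]}}

```text
time_s: 5.1
ee_pos: [0.5093, 0.0243, 0.0298]
eef_rot: [-1.571, 0.0, -0.022]
force: [-1.0, 0.2, 0.4]
grip_width: 0.0943
```

{"api": "jog_arm", "payload": {"targets": [[9.4,[0,0,0.5],0],[9.4,[0,0,1.0],0],[9.4,[0,0,1.5],0],[9.4,[0,0,2.0],0],[9.4,[0,0,2.5],0],[9.4,[0,0,3.0],0],[9.4,[0,0,3.5],0],[9.4,[0,0,4.0],0],[9.4,[0,0,4.5],0],[9.4,[0,0,5.0],0]]}}

```text
time_s: 6.1
ee_pos: [0.5104, 0.0741, 0.0299]
eef_rot: [-1.571, -0.0, -0.022]
force: [-0.6, -5.4, 3.1]
grip_width: 0.0936
```

```bash
python3 - <<'E'
from h import *
o=ctrl.get_obs(); f=w2v(o['ee_pos']); print(o['ee_pos'],f,o['eef_rot'],o['time_s'],o['force'])
c=shot('scene','sc2'); V,z=shaft(c,f[0]+.009)
for a,b in ((-.07,-.04),(-.04,-.01),(-.01,.02),(.02,.06)):
    m=(V[:,1]>a)&(V[:,1]<b)
    if m.sum()>3: print(a,m.sum(),'x range',V[m,0].min().round(4),V[m,0].max().round(4),'xtop',V[m,0][z[m]>z[m].max()-.003].mean().round(4),z[m].max().round(4))
print('y min',np.sort(V[:,1])[:5],np.sort(V[:,1])[-5:])
E
```

```text
[0.51043412 0.07405984 0.02988578] [-1.15968542e-01  3.83961283e-05] [-1.57109939e+00 -8.77245907e-05 -2.19714752e-02] 6.1 [-0.57541612 -5.4090352   3.07364431]
-0.07 113 x range -0.1068 -0.0677 xtop -0.1049 0.059
-0.04 85 x range -0.1017 -0.0669 xtop -0.0842 0.0368
-0.01 89 x range -0.1011 -0.068 xtop -0.0844 0.038
0.02 163 x range -0.1068 -0.0689 xtop -0.1053 0.0577
y min [-0.07371643 -0.06951687 -0.06948757 -0.06929004 -0.06890374] [0.07848389 0.07904197 0.07919364 0.07920526 0.08014092]
```

Contact with the ramp foot (about 5 N). The shaft is parallel, centred and riding on the fingers. I'll climb the ramp and raise the tips with it.

{"api": "jog_arm", "payload": {"targets": [[9.4,[0,-0.05,0.4],0],[9.4,[0,-0.1,0.8],0],[9.4,[0,-0.15,1.2],0],[9.4,[0,-0.2,1.6],0],[9.4,[0,-0.3,2.0],0],[9.4,[0,-0.4,2.4],0],[9.4,[0,-0.5,2.8],0],[9.4,[0,-0.6,3.2],0],[9.4,[0,-0.7,3.6],0],[9.4,[0,-0.8,4.0],0]]}}

```text
time_s: 7.15
ee_pos: [0.5112, 0.1141, 0.0379]
eef_rot: [-1.571, 0.0, -0.022]
force: [-0.3, -4.3, 2.2]
grip_width: 0.0942
```

```bash
cat > chk.py <<'E'
from h import *
import sys
o=ctrl.get_obs(); f=w2v(o['ee_pos']); print(o['ee_pos'],f,o['eef_rot'],o['time_s'],o['force'])
c=shot('scene',sys.argv[1]); V,z=shaft(c,f[0]+.009)
for a,b in ((-.07,-.04),(-.04,-.01),(-.01,.02),(.02,.06)):
    m=(V[:,1]>a)&(V[:,1]<b)&(V[:,0]<.03)
    if m.sum()>3: print(a,m.sum(),'x range',V[m,0].min().round(4),V[m,0].max().round(4),'xtop',V[m,0][z[m]>z[m].max()-.003].mean().round(4),z[m].max().round(4))
E
python3 chk.py sc3
```

```text
[0.51124079 0.11412761 0.03790338] [-0.07589271  0.00010519] [-1.57080771e+00  5.17078982e-05 -2.19870681e-02] 7.15 [-0.33988655 -4.25221416  2.20633628]
-0.07 120 x range -0.0669 -0.0272 xtop -0.0639 0.059
-0.04 99 x range -0.059 -0.0274 xtop -0.0447 0.0471
-0.01 106 x range -0.0582 -0.0271 xtop -0.0451 0.0476
0.02 180 x range -0.0665 -0.0274 xtop -0.0647 0.0599
```

{"api": "jog_arm", "payload": {"targets": [[9.4,[0,-0.1,0.4],0],[9.4,[0,-0.2,0.8],0],[9.4,[0,-0.25,1.2],0],[9.4,[0,-0.3,1.6],0],[9.4,[0,-0.35,2.0],0],[9.4,[0,-0.4,2.4],0],[9.4,[0,-0.4,2.7],0],[9.4,[0,-0.4,3.0],0],[9.4,[0,-0.4,3.3],0],[9.4,[0,-0.4,3.6],0]]}}

```text
time_s: 8.2
ee_pos: [0.512, 0.1501, 0.0417]
eef_rot: [-1.571, 0.0, -0.022]
force: [-0.3, 0.1, -0.2]
grip_width: 0.0943
```

```bash
python3 chk.py sc4
```

```text
[0.51200169 0.1501248  0.04174645] [-0.03988748  0.00012901] [-1.57065457e+00  1.22132786e-04 -2.20403832e-02] 8.2 [-0.26899099  0.1239372  -0.17548415]
-0.07 122 x range -0.0305 0.0291 xtop -0.0284 0.0583
-0.04 101 x range -0.019 0.0289 xtop -0.0063 0.051
-0.01 108 x range -0.0192 0.0111 xtop -0.0064 0.0517
0.02 191 x range -0.0307 0.0297 xtop -0.0283 0.0586
```

{"api": "jog_arm", "payload": {"targets": [[9.4,[0,0,0],0],[9.4,[0,0,0],0],[9.4,[0,0,-0.5],0],[9.4,[0,-2,-1],0],[9.4,[0,-6,-1],0],[0,[0,-10,-1],0],[0,[0,-12,-1],0],[0,[0,-12,-1],0]]}}

```text
time_s: 9.05
ee_pos: [0.513, 0.1396, 0.1647]
eef_rot: [-1.57, -0.005, -0.022]
force: [0.7, -0.4, 0.2]
grip_width: 0.0733
```

```bash
python3 - <<'E'
from h import *
o=ctrl.get_obs(); print(o['ee_pos'],o['time_s'],o['grip_width'])
for n in('scene',):
    c=shot(n,n+'5'); P=cloud(c); V=np.array([w2v(p) for p in P[:,:2]])
    m=(abs(V[:,0])<.025)&(abs(V[:,1])<.1)&(P[:,2]>.035)&(P[:,2]<.052)
    for a in np.arange(-.08,.08,.02):
        k=m&(V[:,1]>a)&(V[:,1]<a+.02)
        if k.sum(): print(n,a.round(2),k.sum(),np.median(V[k,0]).round(4),P[k,2].max().round(4))
    print(V[m,1].min(),V[m,1].max())
w=v2w(.068,-.112); print(w,rel([*w,.16])[0],rel([*w,.087])[0])
i=cv2.imread('pics/scene5.png')[200:320,120:280]
cv2.imwrite('pics/scrop5.png',cv2.resize(i,None,fx=4.5,fy=4.5,interpolation=cv2.INTER_CUBIC))
E
```

```text
[0.51296027 0.13963356 0.16469702] 9.05 0.07331769762030352
scene -0.08 28 0.0058 0.0451
scene -0.06 46 0.0063 0.045
scene -0.04 50 0.0062 0.0451
scene -0.02 56 0.0067 0.045
scene 0.0 55 0.0064 0.0453
scene 0.02 59 0.0074 0.0457
scene 0.04 60 0.0091 0.0452
scene 0.06 90 0.0072 0.0448
-0.07218937473547468 0.08088115491404665
[0.62645543 0.25554285] [11.17  0.28 11.86] [11.15  7.58 11.85]
```

View pics/scrop5.png

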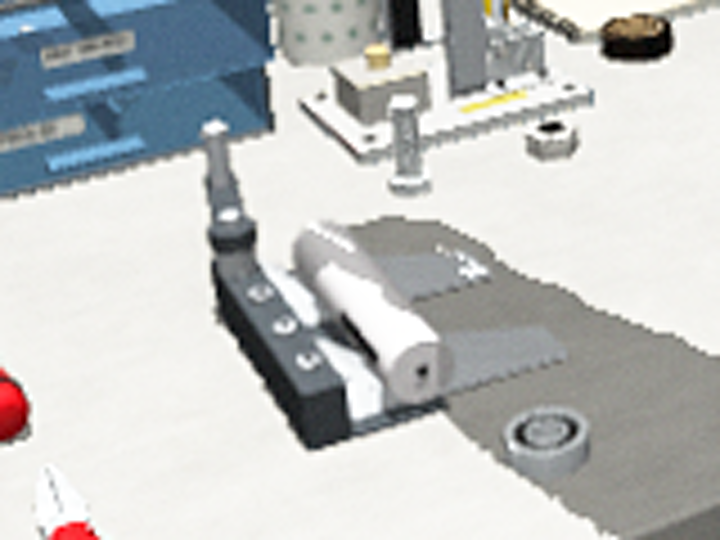

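The shaft is seated with its top at 45 mm, centred to about 4 mm. Next I'll refine the peg position and check the clearance to the drawer box.

```bash
python3 - <<'E'
from h import *
for n in ('scene5','top0'):
    c=load(n); P=cloud(c); V=np.array([w2v(p) for p in P[:,:2]])
    m=(abs(V[:,0]-.037)<.03)&(abs(V[:,1]+.112)<.03)&(P[:,2]>.066)&(P[:,2]<.11)
    print(n,m.sum(),np.nanmedian(V[m],0).round(4),V[m].min(0).round(4) if m.sum() else '',V[m].max(0).round(4) if m.sum() else '')
    b=(P[:,0]>.5)&(P[:,0]<.95)&(P[:,1]>.12)&(P[:,1]<.5)&(P[:,2]>.11)&(P[:,2]<.4)
    if b.sum(): print('box',np.percentile(P[b],[1,99],axis=0).round(3))
E
```

```text
scene5 54 [ 0.0409 -0.1105] [ 0.0338 -0.1203] [ 0.0448 -0.1065]
box [[0.503 0.136 0.111]
 [0.944 0.376 0.382]]
top0 43 [ 0.0343 -0.1136] [ 0.0291 -0.1214] [ 0.0421 -0.1089]
box [[0.773 0.135 0.115]
 [0.948 0.372 0.191]]
```

{"api": "jog_arm", "payload": {"targets": [[0,[3,0,3],0],[0,[6,0,6],0],[0,[9,0,9],0],[0,[11.2,0.2,11.9],0],[0,[11.2,0.2,11.9],0],[0,[11.2,0.2,11.9],0],[0,[11.2,3,11.9],0],[0,[11.2,6,11.9],0],[0,[11.2,7.6,11.9],0],[0,[11.2,7.6,11.9],0]]}}

```text
time_s: 10.1
ee_pos: [0.6252, 0.2552, 0.0834]
eef_rot: [-1.572, 0.004, -0.023]
force: [0.3, -0.1, 0.4]
grip_width: 0.0004
```

```bash
python3 - <<'E'
from h import *
o=ctrl.get_obs(); f=w2v(o['ee_pos'])*1000; print(o['ee_pos'],f,o['eef_rot'],o['time_s'],o['force'],o['grip_width'])
for t in np.linspace(.23,1.571,16):
    d=6.5+min(8/max(np.cos(t),1e-6),12.5/np.sin(t))  # normal-ish
    e=8*np.cos(t)+12.5*np.sin(t)+6.5; e=6.5+ (min(e-6.5,15))
    p=np.array([50-55*np.sin(t),-58-55*np.cos(t)])+(d)*np.array([np.cos(t),-np.sin(t)])
    s=p-f; print(t.round(2),'tool x,z cm',(-s[1]/10).round(2),(s[0]/10).round(2))
E
```

```text
[0.62516179 0.25517282 0.08339606] [  67.60185597 -110.71473202] [-1.57236059  0.00406963 -0.02270462] 10.1 [ 0.26854463 -0.08108032  0.42551964] 0.00035436086466381257
0.23 tool x,z cm 0.42 -1.58
0.32 tool x,z cm 0.42 -2.07
0.41 tool x,z cm 0.38 -2.55
0.5 tool x,z cm 0.31 -3.02
0.59 tool x,z cm 0.2 -3.47
0.68 tool x,z cm 0.07 -3.9
0.77 tool x,z cm -0.09 -4.31
0.86 tool x,z cm -0.25 -4.69
0.95 tool x,z cm -0.42 -5.04
1.03 tool x,z cm -0.65 -5.41
1.12 tool x,z cm -1.06 -5.84
1.21 tool x,z cm -1.49 -6.22
1.3 tool x,z cm -1.94 -6.55
1.39 tool x,z cm -2.4 -6.83
1.48 tool x,z cm -2.88 -7.07
1.57 tool x,z cm -3.37 -7.26
```

{"api": "jog_arm", "payload": {"targets": [[0,[0.2,-0.4,-0.8],0],[0,[0.4,-0.4,-1.6],0],[0,[0.4,-0.4,-2.1],0],[0,[0.4,-0.4,-2.6],0],[0,[0.3,-0.4,-3.0],0],[0,[0.2,-0.4,-3.5],0],[0,[0.1,-0.4,-3.9],0],[0,[-0.1,-0.4,-4.3],0],[0,[-0.25,-0.4,-4.7],0],[0,[-0.4,-0.4,-5.0],0]]}}

```text
time_s: 11.1
ee_pos: [0.6209, 0.2063, 0.0896]
eef_rot: [-1.571, 0.0, -0.022]
force: [-1.1, 2.4, -0.5]
grip_width: 0.0005
```

```bash
python3 - <<'E'
from h import *
o=ctrl.get_obs(); f=w2v(o['ee_pos'])*1000; print(o['ee_pos'],f,o['time_s'],o['force'])
c=shot('scene','scene6')
i=cv2.imread('pics/scene6.png')[180:320,120:290]
cv2.imwrite('pics/scrop6.png',cv2.resize(i,None,fx=4,fy=4,interpolation=cv2.INTER_CUBIC))
E
```

```text
[0.62093785 0.20631767 0.08961274] [  18.66625847 -107.55657556] 11.1 [-1.12539519  2.41385949 -0.51650448]
```

View pics/scrop6.png

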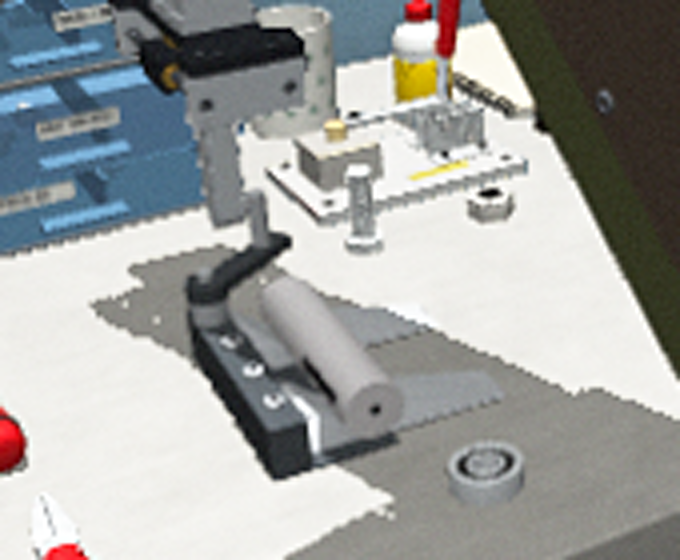

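The arm swings with the peg held against the finger (peg at crop (260,215)). I'll carry on round the arc.

{"api": "jog_arm", "payload": {"targets": [[0,[-0.25,0,-0.4],0],[0,[-0.65,0,-0.85],0],[0,[-1.1,0,-1.2],0],[0,[-1.55,0,-1.55],0],[0,[-2.0,0,-1.8],0],[0,[-2.5,0,-2.05],0],[0,[-2.8,0,-2.2],0],[0,[-3.0,0,-2.25],0],[0,[-3.0,0,-2.25],0]]}}

```text
time_s: 12.05
ee_pos: [0.5921, 0.1848, 0.0901]
eef_rot: [-1.57, -0.004, -0.022]
force: [12.9, 3.8, -5.3]
grip_width: 0.0007
```

```bash
cat > arm.py <<'E'
from h import *
import sys
o=ctrl.get_obs(); f=w2v(o['ee_pos'])*1000; print(o['ee_pos'],f,o['time_s'],o['force'])
c=shot('scene',sys.argv[1]); P=cloud(c); V=np.array([w2v(p) for p in P[:,:2]])
m=(V[:,0]>-.05)&(V[:,0]<.08)&(V[:,1]>-.14)&(V[:,1]<-.02)
k=m&(P[:,2]>.050)&(P[:,2]<.0635)
A=V[k]-[.05,-.058]; A=A[np.hypot(*A.T)>.03]
print('arm angle',len(A),np.arctan2(-A[:,0].mean(),-A[:,1].mean()))
k=m&(P[:,2]>.066)&(P[:,2]<.1); B=V[k]; B=B[np.hypot(*(B-[.05,-.058]).T)<.065]
print('peg/finger pts',np.median(B,0) if len(B) else None)
i=cv2.imread(f'pics/{sys.argv[1]}.png')[180:320,120:290]
cv2.imwrite(f'pics/c_{sys.argv[1]}.png',cv2.resize(i,None,fx=4,fy=4,interpolation=cv2.INTER_CUBIC))
E
python3 arm.py s7
```

```text
[0.59207563 0.18480282 0.09013277] [ -3.47252102 -79.17011457] 12.05 [12.86346763  3.80986424 -5.28850468]
arm angle 102 1.6245526326996103
peg/finger pts [ 0.00138368 -0.06418546]
```

Force builds to 13 N against the stop, so the arm is closed. I'll back off away from the peg, then rise clear.

{"api": "jog_arm", "payload": {"targets": [[0,[0.5,0,0],0],[0,[1.5,0,0],0],[0,[2.0,-1,0],0],[0,[2.0,-5,0],0],[0,[2.0,-9,0],0],[0,[2.0,-12,-4],0],[0,[2.0,-14,-8],0],[0,[2.0,-14,-12],0],[0,[2.0,-14,-12],0]]}}

```text
time_s: 13.0
ee_pos: [0.6082, 0.0601, 0.2314]
eef_rot: [-1.571, -0.001, -0.026]
force: [-0.2, 1.2, -0.6]
grip_width: 0.0004
```

```bash
python3 arm.py s8; python3 - <<'E'
from h import *
c=load('s8'); P=cloud(c); V=np.array([w2v(p) for p in P[:,:2]])
m=(abs(V[:,0])<.025)&(V[:,1]>-.04)&(V[:,1]<.1)&(P[:,2]>.035)&(P[:,2]<.052)
for a in (-.04,-.01,.02,.05):
    k=m&(V[:,1]>a)&(V[:,1]<a+.03); print(a,k.sum(),np.median(V[k,0]),P[k,2].max())
print('far end',V[m,1].max())
E
```

```text
[0.60820329 0.06013412 0.23139194] [-127.76011625  -98.01105061] 13.0 [-0.17526456  1.19417081 -0.602476  ]
arm angle 104 1.6279556223395462
peg/finger pts [-0.00150638 -0.05698705]
-0.04 78 0.005527821156977569 0.04536774613407418
-0.01 81 0.0079000295252531 0.045140600583018164
0.02 88 0.007799577696305588 0.04545498990112257
0.05 119 0.00756690939506445 0.04547764685785183
far end 0.07985846341045061
```

View pics/c_s8.png

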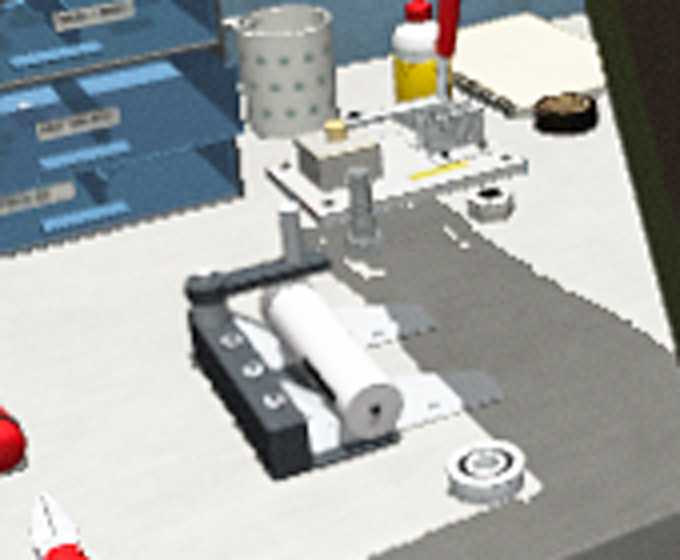

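The arm (crop (190–330, 255–290)) is swung over the seated shaft. The bystanders are in place and the gripper is clear. Handing in.

```bash
python3 -c "
from h import *
print(ctrl.hand_in())"
```

```text
the job is handed in; nothing more can be done
None
```

The job is handed in at about 13 s of the 58 s allowed. I rolled the shaft up the ramps with the open fingers until it dropped into the V-groove. Then I pushed the peg round with the closed fingers until the hold-down arm met its stop, with the force rising to about 13 N, and backed the gripper off clear.

**Last checks, from the depth image:**
- **Shaft:** its top is at about 45 mm (44.5 mm expected when seated). It is parallel to the groove and centred along it to about 4 mm.
- **Hold-down arm:** it read about 1.63 rad, slightly past its 1.571 rad stop. I put the excess down to camera calibration error.
- **Bystanders:** the bolt, nut and bearing looked unmoved in the last picture. The pin and tape measure were not in that view; the gripper worked well away from both.

**Not checked directly:** I did not watch the keyseat come underneath. I inferred it from the shaft rolling freely for about 160 mm on the flat with almost no push force.

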